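Count along a row of colony marks on a touch-pad colony counter

TASK

Count the row of marked colonies on the upturned culture dish that lies on the round colony counter: with the fingers shut and pointing straight down, set the fingertips down from above on the red dot and slide them lightly along the inked line over every black dot in turn to the blue dot, keeping to the row, keeping the sprung pad a little pressed all the way and never pushing it down to its stop. Finish the program while holding the fingertips there, still pressing lightly on the blue dot. Pick nothing up, do not drag the dish round, and leave everything else on the bench alone.

Things in the scene. Friction and masses are not known exactly. Their poses are not given: they have to be found in the camera images.
- colony_counter: white colony counter, fixed: round base 170 mm across, rim 35 mm high; on its +x side (behind the pad) a display pod 60 x 110 mm, 54 mm high, centred 108 mm from the origin. Origin: centre of the base's underside, on the bench; z up. Beware of the bench's clear glass side panel, upright along x at y = -0.027, and of its hood, 0.65 m above the worktop
- touch_pad (a joint): grey pad (155 mm across) inside the counter's rim; it carries the dish and sinks straight down, without tilting, on a soft spring. Value: how far it is pressed, 0 (up) to 0.010 m (at its stop). Fingertips on the dish sink it from about 1 N, then 0.6 N per mm (about 3.5 N at 4.5 mm); let go, it rises again. A touch counts from 1 mm; over 8.5 mm is too hard
- culture_dish: loose round dish lying upside down in the pad's 4 mm high lip (2 mm play): 140 mm across, 15 mm high, its flat cream upper face 51 mm above the bench. Origin: centre of its underside; z up. In its x, y (mm) the dots 1 to 6 lie at (-54,2) (-36,-22) (-7.5,-13) (7.5,13) (36,22) (54,-2): an S-shaped row, 30 mm apart, joined by straight thin ink lines. Tiny pale specks mean nothing
- dot1 (a point): Red first dot of the row, 10 mm across, a flat mark on the dish's upper face; the point is its centre, at the height of the face
- dot2 (a point): Second dot (black) of the row, 10 mm across, a flat mark on the dish's upper face; the point is its centre, at the height of the face
- dot3 (a point): Third dot (black) of the row, 10 mm across, a flat mark on the dish's upper face; the point is its centre, at the height of the face
- dot4 (a point): Fourth dot (black) of the row, 10 mm across, a flat mark on the dish's upper face; the point is its centre, at the height of the face
- dot5 (a point): Fifth dot (black) of the row, 10 mm across, a flat mark on the dish's upper face; the point is its centre, at the height of the face
- dot6 (a point): Blue last dot of the row, 10 mm across, a flat mark on the dish's upper face; the point is its centre, at the height of the face
- vial_1: bystander: small clear glass vial with white cap, 24 mm across, 52 mm high, standing to the left of the counter; origin at the centre of its underside
- vial_3: bystander: small vial with red cap, 24 mm across, 52 mm high, behind on the right of the counter, beside its display pod; origin at the centre of its underside
- marker_1: bystander: blue and white felt marker 132 x 13 x 14 mm lying to the right of the counter; origin in the middle of its underside, x along it
- forceps_4: bystander: steel forceps 203 x 16 x 10 mm lying further to the right; origin in the middle of the underside, x along it
- vial_2: bystander: small vial with black cap, 24 mm across, 52 mm high, behind on the left of the counter, beside its display pod; origin at the centre of its underside

How it is judged (in metres and radians):
On the way, in this order (a step that is already met when the one before it is completed fails the run):
1. the shut fingertips press lightly on the red first dot (within 12 mm of its centre, pad pressed 1 mm or more) (horizontal distance between the grasp point and dot1 below 0.012 m and value of joint touch_pad above 0.001 m and contact force between the fingers and culture_dish above 0.2 N), for 0.1 s.
2. the shut fingertips press lightly on the second dot (within 12 mm of its centre, pad pressed 1 mm or more) (horizontal distance between the grasp point and dot2 below 0.012 m and value of joint touch_pad above 0.001 m and contact force between the fingers and culture_dish above 0.2 N), for 0.1 s.
3. the shut fingertips press lightly on the third dot (within 12 mm of its centre, pad pressed 1 mm or more) (horizontal distance between the grasp point and dot3 below 0.012 m and value of joint touch_pad above 0.001 m and contact force between the fingers and culture_dish above 0.2 N), for 0.1 s.
4. the shut fingertips press lightly on the fourth dot (within 12 mm of its centre, pad pressed 1 mm or more) (horizontal distance between the grasp point and dot4 below 0.012 m and value of joint touch_pad above 0.001 m and contact force between the fingers and culture_dish above 0.2 N), for 0.1 s.
5. the shut fingertips press lightly on the fifth dot (within 12 mm of its centre, pad pressed 1 mm or more) (horizontal distance between the grasp point and dot5 below 0.012 m and value of joint touch_pad above 0.001 m and contact force between the fingers and culture_dish above 0.2 N), for 0.1 s.
6. the shut fingertips press lightly on the blue last dot (within 12 mm of its centre, pad pressed 1 mm or more) (horizontal distance between the grasp point and dot6 below 0.012 m and value of joint touch_pad above 0.001 m and contact force between the fingers and culture_dish above 0.2 N), for 0.1 s.
At the end, for the whole second after the job is handed in: The fingertips rest on the blue dot (within 12 mm of its centre) with the pad pressed between 1 and 8.5 mm; the dish lies flat in the pad's lip (centred within 6 mm) at rest (all of step 6 and value of joint touch_pad below 0.0085 m and horizontal distance between culture_dish and colony_counter below 0.006 m and angle between culture_dish's own z axis and vertical below 0.05 rad and linear speed of culture_dish below 0.02 m/s); the arm keeps its last pose, push and grip.
It fails at once if the pad is pushed down more than 8.5 mm, nearly to its stop (value of joint touch_pad above 0.0085 m).
It fails at once if the fingers touch the dish more than 24 mm from every dot (contact force between the fingers and culture_dish above 0.3 N and horizontal distance between the grasp point and dot1 above 0.024 m and horizontal distance between the grasp point and dot2 above 0.024 m and horizontal distance between the grasp point and dot3 above 0.024 m and horizontal distance between the grasp point and dot4 above 0.024 m and horizontal distance between the grasp point and dot5 above 0.024 m and horizontal distance between the grasp point and dot6 above 0.024 m).
It fails at once if the fingers are low over one of the four black dots (within 13 mm of it, less than about 5 cm above the dish) without pressing the pad: they lifted off on the way ((horizontal distance between the grasp point and dot2 below 0.013 m or horizontal distance between the grasp point and dot3 below 0.013 m or horizontal distance between the grasp point and dot4 below 0.013 m or horizontal distance between the grasp point and dot5 below 0.013 m) and z of the grasp point in the frame of colony_counter below 0.12 m and value of joint touch_pad below 0.0003 m).
It fails at once if the dish is lifted off the pad, or turned or dragged so that an end of the row moves more than about 15 mm (z of culture_dish in the frame of colony_counter above 0.041 m or distance of any of dot1, dot6 from where it was at the start of the episode above 0.016 m).
It fails at once if a bystander is moved more than 15 mm or lifted (distance of any of vial_1, vial_3, marker_1, forceps_4, vial_2 from where it was at the start of the episode above 0.015 m).
It also fails if it takes over 42 s, if anything falls off the work surface, if the arm or the gripper's body presses on something with over 40 N, if the wrist force passes 120 N, or if a joint passes its speed limit or range.

ROBOT

A 6-joint arm with a two-finger parallel gripper is mounted at the origin on a cart in front of the work surface, level with it; the furniture and walls round the work are solid. World frame = base frame: x ahead of the robot, y to its left, z up, the work surface at z = 0. Lengths are in mm, angles in rad, forces in N, time in s.
With the tool pointing down it reaches from about 350 to 775 mm from the base axis. Payload 7.3 kg.
Tool frame: the origin (TCP) lies between the finger pads; the fingertips stand bot.tip_extent ahead of it and the grasp point (between the pads) lies 6 mm ahead of it (bot.tip_extent is the distance from the TCP to the fingertips, in mm); x points along the fingers, y is the direction in which the jaws open and shut, and the axes are right-handed (so a half turn about x gives the same grasp; the last joint's range is limited). The gripper opens to 92 mm and grips with 3 to 60 N. Pads are 19 mm wide; open, the fingers measure 130 mm over their backs; the gripper's body (75 mm by 190 mm) begins 47 mm behind the grasp point.
Start: joints at [-1.254, 0.342, 1.524, -0, 1.275, -0.146], TCP at [234.412, -469.78, 251.741] pointing down, gripper open.
Joint ranges: [-2.53, 2.53], [-0.77, 2.02], [0.04, 2.7], [-1, 4.14], [0.28, 2.66], [-3.11, 3.11]. Speed limits (rad/s): [2.57, 2.57, 3.14, 3.14, 3.14, 3.14].

INTERFACE

Orientations are given as [roll, pitch, yaw] about the fixed x, y, z axes, in that order (R = Rz(yaw) Ry(pitch) Rx(roll)).
In Python, from plant import bot, capture, workorder gives the robot as it stands. The module is installed in compiled form; this text tells all that it offers.
- The arm moves only by the shell command python3 -m crank 'ROWS'. ROWS is JSON, a list of rows, each an object with "linear": the shift along the tool's x, y, z in cm, a list of three; "delta_rot": the turn, a rotation vector about the tool's x, y, z in degrees, a list of three; "fingers": the opening, from 0 (shut) to 1 (fully open). In form: [{"linear": [x, y, z], "delta_rot": [wx, wy, wz], "fingers": fingers}, ...]. A call has exactly 5 rows; each row shifts and turns the commanded pose from where the row before left it, along the tool's axes as they then stand; what a row does not reach is not made up. A row lasts 1/10 s, in which the tool goes at most 50 mm and 8.59 degrees, less where a joint would pass 70% of its speed; a pose out of reach is approached as far as the arm can. A call with a gripper value outside its range is refused whole. The fingers move at their own pace and stop on an object; the grip force is fixed at half the most. Time passes only in rows, so rows that do not move let the fingers close, or fill a call up. It gives the time, the measured TCP pose, the force and the opening at its end, in the units of the state.
- bot.get_obs(): the state, without advancing time (a new reading comes with each control period).
- capture(name): name is "side" or "top" or "wrist"; returns a dict with "image" (400x640x3 uint8, blue, green, red), "mtx" (3x3 intrinsics, pixels), "dist_coeffs" ([k1, k2, p1, p2, k3] as OpenCV has them; the pictures are not rectified), "pose" (4x4, takes a point from camera to world coordinates). Camera axes: x right, y down, z forward; pixel columns grow to the right and rows downward; lengths in mm; the calibration is good to about 2 mm. A picture is of the moment at which its call begins. There is no depth.
- workorder.close_job(): hands the job in, once; it reports no verdict.
The state is a dict: "time": time; "joint_positions": joint angles; "dq": joint speeds; "tau": joint torques, N m; "tool_pos": TCP position; "tcp_rot": TCP orientation; "contact_force": force on the tool from outside, world axes, zero at the start; "moment": the same for the moment, N m; "grip_width": finger opening in mm.
Only numpy, scipy, OpenCV 4.12 (cv2) and the standard library are available. Lean on these libraries where they do the work, as an engineer would, in place of code of your own. Each camera call takes 0.05 s, during which the arm holds its last target. There are 200 camera calls.

## Working session

There is one attempt and no reset: what is moved stays moved. The work goes in short steps, Python scripts to look and compute and a shell command to move; the robot and the scene stay as the last step left them, time stands still between calls to the robot, and variables do not carry over. Pictures are saved under pics/ and viewed, on a budget of 10 in all, crops included, one or two more only if the job needs it, and the job is handed in when it is done.

```bash
mkdir -p pics; python3 - <<'E'
from plant import bot,capture
import cv2
print(bot.get_obs(),bot.tip_extent)
for n in("top","side"):
    c=capture(n);cv2.imwrite(f"pics/{n}0.png",c["image"]);print(n,c["mtx"],c["dist_coeffs"],c["pose"])
E
```

```text
{'time': 0.0, 'joint_positions': array([-1.25396474e+00,  3.42717082e-01,  1.52501186e+00,  3.89533086e-06,
        1.27540279e+00, -1.46018749e-01]), 'dq': array([ 0.00031496,  0.00089447,  0.0013466 , -0.00025951, -0.00015198,
       -0.0002023 ]), 'tau': array([ 1.97278525e-03, -4.31242919e+01, -2.44212663e+01,  7.19079142e-02,
        5.60267537e-02, -1.26455443e-04]), 'tool_pos': array([ 234.30881937, -469.40160232,  251.04966543]), 'tcp_rot': array([-1.71923527,  1.56925725,  1.88520658]), 'contact_force': array([-0.10482293, -0.35309987,  0.30445463]), 'moment': array([ 0.0078946 , -0.02175307, -0.02034395]), 'grip_width': 91.99860083372707} 25.0
top [[477.47619445   0.         308.90222339]
 [  0.         477.47619445 196.63077483]
 [  0.           0.           1.        ]] [-0.04229246  0.          0.          0.          0.        ] [[-1.20320051e-02 -9.75283950e-01  2.20627394e-01  3.89292207e+02]
 [-9.99925154e-01  1.22247284e-02 -4.91884479e-04 -3.48023993e+02]
 [-2.21738293e-03 -2.20616800e-01 -9.75358042e-01  1.03177476e+03]
 [ 0.00000000e+00  0.00000000e+00  0.00000000e+00  1.00000000e+00]]
side [[428.30658453   0.         312.66839808]
 [  0.         428.30658453 204.48903652]
 [  0.           0.           1.        ]] [-0.09587246  0.          0.          0.          0.        ] [[ 9.99279735e-01  2.81280651e-02 -2.54720175e-02  6.19778390e+02]
 [ 3.71182327e-02 -5.84956086e-01  8.10215166e-01 -1.01539620e+03]
 [ 7.88977330e-03 -8.10577072e-01 -5.85578826e-01  5.75792788e+02]
 [ 0.00000000e+00  0.00000000e+00  0.00000000e+00  1.00000000e+00]]
```

View pics/top0.png

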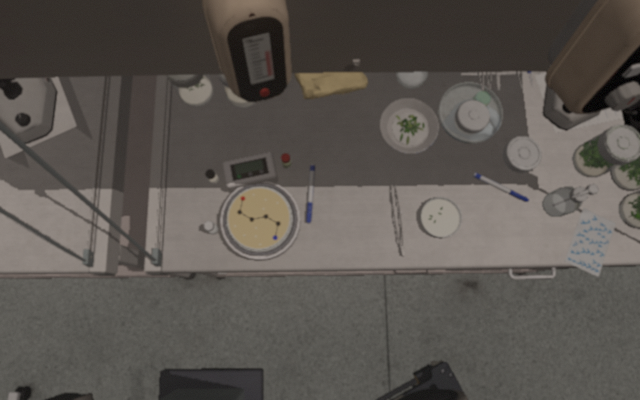

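View pics/side0.png

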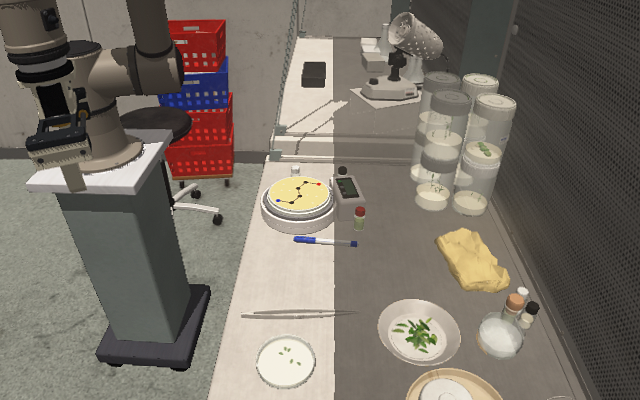

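Top view: the dish is at about (258,219), the red dot at (242,198), the black dots at (240,212), (252,219), (266,216) and (278,223), and blue at (275,238). The arm is clear of the dish. The side view agrees. Next I locate the dots by colour and fit the known pattern.

```bash
cat > h.py <<'E'
import cv2,numpy as np
from plant import bot,capture
P=np.array([(-54,2),(-36,-22),(-7.5,-13),(7.5,13),(36,22),(54,-2)],float)
def ray(c,uv,z):
    n=cv2.undistortPoints(np.array(uv,float).reshape(-1,1,2),c["mtx"],c["dist_coeffs"]).reshape(-1,2)
    d=np.c_[n,np.ones(len(n))]@c["pose"][:3,:3].T; o=c["pose"][:3,3]
    return (o+d*((z-o[2])/d[:,2])[:,None])[:,:2]
def fit(W):
    a,b=P-P.mean(0),W-W.mean(0)
    th=np.arctan2((a[:,0]*b[:,1]-a[:,1]*b[:,0]).sum(),(a*b).sum())
    R=np.array([[np.cos(th),-np.sin(th)],[np.sin(th),np.cos(th)]])
    t=W.mean(0)-R@P.mean(0); return th,t,P@R.T+t
def refine(im,guess,r):
    h=cv2.cvtColor(im,cv2.COLOR_BGR2GRAY).astype(float); out=[]
    for k,(u,v) in enumerate(guess):
        y,x=np.mgrid[int(v)-r:int(v)+r+1,int(u)-r:int(u)+r+1]
        p=im[y,x].astype(float); ch=p[...,1]   # green: dark for red, blue, black
        w=np.clip(np.median(ch)*0.65-ch,0,None); out.append(((w*x).sum()/w.sum(),(w*y).sum()/w.sum()))
    return np.array(out)
E
python3 - <<'E'
from h import *
np.set_printoptions(precision=1,suppress=True)
for n,g in(("top",[(242,198),(240,212),(252,219),(266,216),(278,223),(275,238)]),("side",[(319,184),(305,182),(298,188),(300,196),(292,203),(278,201)])):
    c=capture(n);q=refine(c["image"],g,4);W=ray(c,q,51);th,t,F=fit(W)
    print(n,q.tolist(),"\n",W,"\n",th,t,"\n",F,np.abs(W-F).max())
E
```

```text
top [[242.40815767862034, 198.0703531344101], [239.2147988505747, 211.74209770114942], [251.28281297362832, 218.89966656562592], [265.4012738853503, 216.0471337579618], [277.675, 223.12261904761905], [274.7684210526316, 237.14619883040936]] 
 [[ 609.8 -208.4]
 [ 580.5 -202.2]
 [ 565.  -227.8]
 [ 570.7 -257.2]
 [ 555.4 -282.9]
 [ 526.1 -276.9]] 
 -2.419684808739287 [ 567.9 -242.6] 
 [[ 609.8 -208.4]
 [ 580.4 -202.3]
 [ 565.  -227.8]
 [ 570.9 -257.3]
 [ 555.5 -282.9]
 [ 526.1 -276.7]] 0.18710497389054126
side [[318.30591520690524, 183.59037826859608], [305.31025709694694, 181.80690948044995], [297.7925375048083, 187.85357097063724], [299.4682198024816, 195.64206128133708], [291.42044743805627, 202.03925908106805], [277.6365501876173, 200.4981238273921]] 
 [[ 606.6 -208.6]
 [ 577.1 -202.7]
 [ 561.8 -228.1]
 [ 567.3 -258.1]
 [ 551.9 -282.6]
 [ 522.3 -278.4]] 
 -2.418442203239565 [ 564.5 -243.1] 
 [[ 606.3 -208.9]
 [ 576.9 -202.8]
 [ 561.5 -228.4]
 [ 567.5 -257.8]
 [ 552.1 -283.4]
 [ 522.7 -277.3]] 1.088588973088008
```

```bash
cat >> h.py <<'E'
from scipy.spatial.transform import Rotation as Ro
D=np.array([(608.1,-208.6),(578.7,-202.5),(563.3,-228.1),(569.2,-257.5),(553.8,-283.1),(524.4,-277.0)])
def togo(x,y,z):
    o=bot.get_obs();R=Ro.from_euler('xyz',o["tcp_rot"]).as_matrix()
    return R.T@(np.array([x,y,z])-o["tool_pos"])/10
E
python3 - <<'E'
from h import *
np.set_printoptions(precision=3,suppress=True)
o=bot.get_obs();print(Ro.from_euler('xyz',o["tcp_rot"]).as_matrix());print(togo(*D[0],180))
E
```

```text
[[-0.     0.446 -0.895]
 [ 0.001 -0.895 -0.446]
 [-1.    -0.001 -0.   ]]
[  7.142  -6.659 -45.095]
```

```bash
python3 -m crank '[{"linear":[0,0,-1.5],"delta_rot":[0,0,0],"fingers":0},{"linear":[0,0,-3],"delta_rot":[0,0,0],"fingers":0},{"linear":[0,-0.5,-3.5],"delta_rot":[0,0,0],"fingers":0},{"linear":[0,-0.5,-3.5],"delta_rot":[0,0,0],"fingers":0},{"linear":[0,-0.5,-3.5],"delta_rot":[0,0,0],"fingers":0}]'
python3 -m crank '[{"linear":[0,-0.8,-3.5],"delta_rot":[0,0,0],"fingers":0},{"linear":[0,-0.8,-3.5],"delta_rot":[0,0,0],"fingers":0},{"linear":[0,-0.8,-3.5],"delta_rot":[0,0,0],"fingers":0},{"linear":[0,-0.8,-3.5],"delta_rot":[0,0,0],"fingers":0},{"linear":[0,-0.8,-3.5],"delta_rot":[0,0,0],"fingers":0}]'
python3 -m crank '[{"linear":[1,-0.5,-3.5],"delta_rot":[0,0,0],"fingers":0},{"linear":[1,-0.5,-3.5],"delta_rot":[0,0,0],"fingers":0},{"linear":[1,-0.1,-3],"delta_rot":[0,0,0],"fingers":0},{"linear":[1,0,-1.5],"delta_rot":[0,0,0],"fingers":0},{"linear":[0,0,0],"delta_rot":[0,0,0],"fingers":0}]'
python3 - <<'E'
from h import *
np.set_printoptions(precision=3,suppress=True)
print(togo(*D[0],100))
c=capture("wrist");cv2.imwrite("pics/w1.png",c["image"])
pt=[cv2.projectPoints(np.array([[*d,51.]]),cv2.Rodrigues(c["pose"][:3,:3].T)[0],-c["pose"][:3,:3].T@c["pose"][:3,3],c["mtx"],c["dist_coeffs"])[0].ravel() for d in D]
print(np.array(pt))
E
```

```text
time: 0.7
tool_pos: [363.7, -387.8, 251.7]
tcp_rot: [-2.758, 1.57, 0.847]
contact_force: [0.4, -0.5, -0.4]
grip_width: 56.3
time: 1.2
tool_pos: [502.2, -273.3, 251.7]
tcp_rot: [-2.386, 1.571, 1.219]
contact_force: [0.1, -0.6, -0.6]
grip_width: 16.6
time: 1.7
tool_pos: [599.2, -212.3, 209.4]
tcp_rot: [-0.97, 1.567, 2.637]
contact_force: [-0.3, -0.2, 0.1]
grip_width: 0.3
[10.94   0.1   -0.978]
[[318.201 174.331]
 [298.457 198.643]
 [315.409 223.597]
 [345.092 231.209]
 [360.418 254.592]
 [341.234 275.378]]
```

View pics/w1.png

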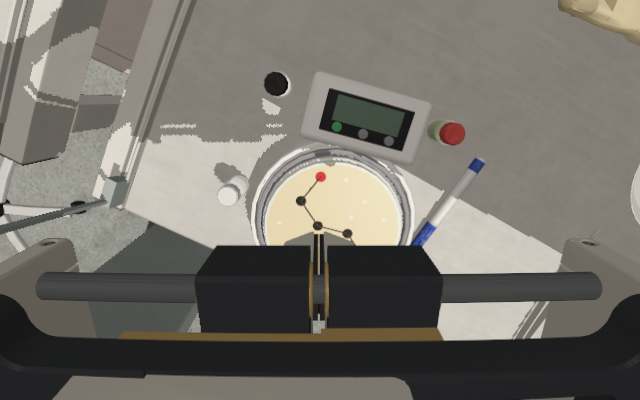

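The wrist picture shows red at (321,177), dot 2 at (301,201) and dot 3 at (318,226), each about 3 px from its predicted position. The fingers are shut. I'll check that offset in mm.

```bash
python3 - <<'E'
from h import *
np.set_printoptions(precision=2,suppress=True)
c=capture("wrist");q=refine(c["image"],[(321,177),(301,201),(318,226)],6);W=ray(c,q,51);print(q,W,W-D[:3])
print(c["pose"][:3,3],bot.get_obs()["tool_pos"])
E
```

```text
[[319.05 174.69]
 [299.23 198.63]
 [316.18 223.61]] [[ 607.25 -210.91]
 [ 578.05 -204.54]
 [ 562.54 -230.24]] [[-0.85 -2.31]
 [-0.65 -2.04]
 [-0.76 -2.14]]
[ 667.2  -180.69  342.91] [ 598.15 -214.31  211.38]
```

Three views agree within about 3 mm, so I use the mean: red at (607.7,-209.7). I go above it and then descend.

```bash
sed -i 's/^def togo/D=D+[-0.4,-1.1]\ndef togo/' h.py; python3 -c "
from h import *
print(togo(*D[0],90))"
python3 -m crank '[{"linear":[2,0,-0.5],"delta_rot":[0,0,0],"fingers":0},{"linear":[3,0,-0.4],"delta_rot":[0,0,0],"fingers":0},{"linear":[3,0.1,0],"delta_rot":[0,0,0],"fingers":0},{"linear":[2,0,0],"delta_rot":[0,0,0],"fingers":0},{"linear":[1,0,0],"delta_rot":[0,0,0],"fingers":0}]'
python3 -m crank '[{"linear":[0,0,0],"delta_rot":[0,0,0],"fingers":0},{"linear":[0,0,0],"delta_rot":[0,0,0],"fingers":0},{"linear":[0,0,0],"delta_rot":[0,0,0],"fingers":0},{"linear":[0,0,0],"delta_rot":[0,0,0],"fingers":0},{"linear":[0,0,0],"delta_rot":[0,0,0],"fingers":0}]'
python3 - <<'E'
from h import *
c=capture("side");cv2.imwrite("pics/s1.png",cv2.resize(c["image"][120:270,220:420],None,fx=3,fy=3,interpolation=2));print(togo(*D[0],71.5),bot.get_obs())
E
```

```text
[12.13716341  0.02168864 -1.07307996]
time: 2.3
tool_pos: [605.5, -212.1, 100.5]
tcp_rot: [-0.763, 1.568, 2.84]
contact_force: [-0.8, 0.8, -0.2]
grip_width: 0.2
time: 2.8
tool_pos: [607.4, -211.3, 102.5]
tcp_rot: [2.174, 1.569, -0.505]
contact_force: [0.7, -0.3, 0.0]
grip_width: 0.5
[ 3.08246136 -0.12594845 -0.09709308] {'time': 2.85, 'joint_positions': array([-4.53757793e-01,  6.92777332e-01,  1.35949699e+00, -1.17045309e-04,
        1.08831150e+00,  6.54195059e-01]), 'dq': array([ 0.00221883,  0.00505736,  0.00272524, -0.00012688, -0.00200804,
       -0.00154615]), 'tau': array([-4.57121863e-02, -5.77656806e+01, -2.21547997e+01,  7.44930119e-02,
       -2.47749605e-02, -6.91404284e-05]), 'tool_pos': array([ 607.36716732, -211.2440243 ,  102.32516863]), 'tcp_rot': array([ 2.12231915,  1.56978416, -0.55637577]), 'contact_force': array([-0.22702877, -0.54506663,  0.9893428 ]), 'moment': array([-0.00505499,  0.01429129, -0.0194026 ]), 'grip_width': 0.5664524045974033}
```

View pics/s1.png

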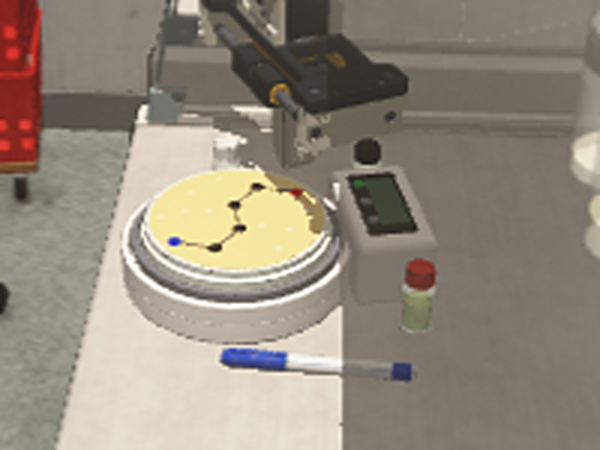

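The fingertips hang about 27 mm straight above the red dot and nothing else is near. I descend in stages, watching the force.

```bash
python3 -m crank '[{"linear":[1,0,0],"delta_rot":[0,0,0],"fingers":0},{"linear":[1,0,0],"delta_rot":[0,0,0],"fingers":0},{"linear":[0.5,-0.1,0],"delta_rot":[0,0,0],"fingers":0},{"linear":[0.2,0,0],"delta_rot":[0,0,0],"fingers":0},{"linear":[0.1,0,0],"delta_rot":[0,0,0],"fingers":0}]'
python3 -m crank '[{"linear":[0,0,0],"delta_rot":[0,0,0],"fingers":0},{"linear":[0,0,0],"delta_rot":[0,0,0],"fingers":0},{"linear":[0,0,0],"delta_rot":[0,0,0],"fingers":0},{"linear":[0,0,0],"delta_rot":[0,0,0],"fingers":0},{"linear":[0,0,0],"delta_rot":[0,0,0],"fingers":0}]'
python3 - <<'E'
from h import *
c=capture("side");cv2.imwrite("pics/s2.png",cv2.resize(c["image"][120:270,220:420],None,fx=3,fy=3,interpolation=2))
for i in range(4):
    capture("side");o=bot.get_obs();print(o["contact_force"],o["tool_pos"])
E
```

```text
time: 3.35
tool_pos: [606.3, -210.1, 73.3]
tcp_rot: [-0.822, 1.569, 2.782]
contact_force: [-1.5, 0.9, 3.3]
grip_width: 0.3
time: 3.85
tool_pos: [606.8, -210.3, 73.9]
tcp_rot: [2.254, 1.57, -0.424]
contact_force: [-0.7, 0.9, 2.0]
grip_width: 0.3
[-0.71557303  0.13429958  2.80510058] [ 606.81016213 -210.26118849   73.85158148]
[-1.12536815  0.86506846  1.43448005] [ 606.81667865 -210.27241785   73.81485981]
[-0.71692985  0.7701236   3.07315978] [ 606.80235974 -210.26805172   73.78613163]
[-1.27226701  1.04596117  2.93775696] [ 606.82902913 -210.25668366   73.80084536]
```

```bash
python3 - <<'E'
from h import *
np.set_printoptions(precision=2,suppress=True)
R=np.array([[.446,-.895],[-.895,-.446]])
print(np.diff(D,axis=0)@R/10, togo(*D[1],72))
E
python3 -m crank '[{"linear":[0.09,0,0],"delta_rot":[0,0,0],"fingers":0},{"linear":[0.09,0,0],"delta_rot":[0,0,0],"fingers":0},{"linear":[0,0,0],"delta_rot":[0,0,0],"fingers":0},{"linear":[0,0,0],"delta_rot":[0,0,0],"fingers":0},{"linear":[0,0,0],"delta_rot":[0,0,0],"fingers":0}]'
```

```text
[[-1.86  2.36]
 [ 1.6   2.52]
 [ 2.89  0.78]
 [ 1.6   2.52]
 [-1.86  2.36]] [ 0.18 -1.87  2.26]
time: 4.6
tool_pos: [606.8, -210.3, 72.0]
tcp_rot: [2.306, 1.571, -0.372]
contact_force: [0.7, 0.8, 3.3]
grip_width: 0.2
```

View pics/s2.png

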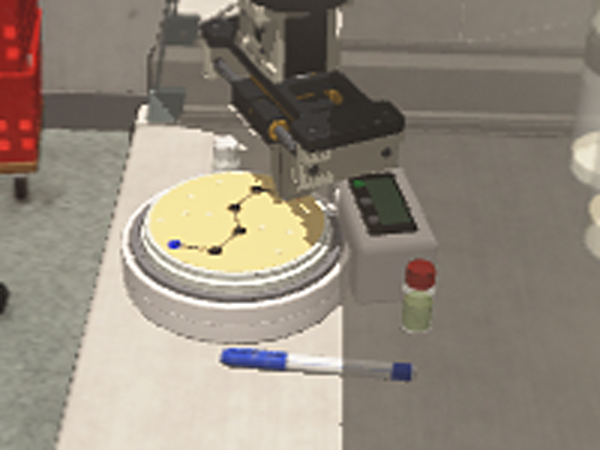

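The fingertips cover the red dot, about 4 mm pressed (3.3 N). Slide to dot 2.

```bash
python3 -m crank '[{"linear":[0,-0.19,0.23],"delta_rot":[0,0,0],"fingers":0},{"linear":[0,-0.19,0.23],"delta_rot":[0,0,0],"fingers":0},{"linear":[0,-0.19,0.23],"delta_rot":[0,0,0],"fingers":0},{"linear":[0,-0.19,0.23],"delta_rot":[0,0,0],"fingers":0},{"linear":[0,-0.19,0.23],"delta_rot":[0,0,0],"fingers":0}]'
python3 -m crank '[{"linear":[0,-0.19,0.23],"delta_rot":[0,0,0],"fingers":0},{"linear":[0,-0.19,0.23],"delta_rot":[0,0,0],"fingers":0},{"linear":[0,-0.19,0.23],"delta_rot":[0,0,0],"fingers":0},{"linear":[0,-0.19,0.23],"delta_rot":[0,0,0],"fingers":0},{"linear":[0,-0.19,0.23],"delta_rot":[0,0,0],"fingers":0}]'
python3 - <<'E'
from h import *
c=capture("side");cv2.imwrite("pics/s3.png",cv2.resize(c["image"][120:270,220:420],None,fx=3,fy=3,interpolation=2))
c=capture("top");g=[(242,198),(240,212),(252,219),(266,216),(278,223),(275,238)][3:]
W=ray(c,refine(c["image"],g,4),47);print(W-D[3:])
for i in range(3):
    capture("side");o=bot.get_obs();print(o["contact_force"],o["tool_pos"])
print(togo(*D[1],72),togo(*D[2],72))
E
```

```text
time: 5.1
tool_pos: [592.2, -207.0, 72.1]
tcp_rot: [2.162, 1.57, -0.516]
contact_force: [2.4, -0.4, 3.3]
grip_width: 0.4
time: 5.6
tool_pos: [577.5, -203.5, 72.0]
tcp_rot: [1.941, 1.571, -0.737]
contact_force: [2.2, -0.4, 2.7]
grip_width: 0.3
[[1.82249378 1.5451638 ]
 [1.70333663 1.24312264]
 [2.03480074 1.23370866]]
[ 0.23162954 -0.28699401  5.10396202] [ 577.03021205 -203.41343343   71.80165468]
[ 0.23151708 -1.38534676  5.06031551] [ 577.05823654 -203.37038339   71.73046675]
[-0.6103449   0.40564669  2.72544565] [ 577.05050435 -203.37745694   71.6738291 ]
[-0.03282075  0.07566947 -0.1018256 ] [-0.03158483  1.67864398  2.41922006]
```

View pics/s3.png

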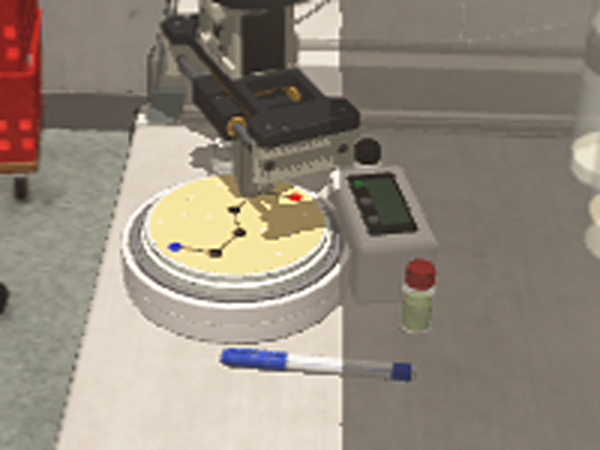

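The fingertips are on dot 2 and the dish has not moved. On to dot 3 and dot 4.

```bash
python3 -m crank '[{"linear":[0,0.16,0.25],"delta_rot":[0,0,0],"fingers":0},{"linear":[0,0.16,0.25],"delta_rot":[0,0,0],"fingers":0},{"linear":[0,0.16,0.25],"delta_rot":[0,0,0],"fingers":0},{"linear":[0,0.16,0.25],"delta_rot":[0,0,0],"fingers":0},{"linear":[0,0.16,0.25],"delta_rot":[0,0,0],"fingers":0}]'
python3 -m crank '[{"linear":[0,0.17,0.24],"delta_rot":[0,0,0],"fingers":0},{"linear":[0,0.17,0.24],"delta_rot":[0,0,0],"fingers":0},{"linear":[0,0.17,0.24],"delta_rot":[0,0,0],"fingers":0},{"linear":[0,0.17,0.24],"delta_rot":[0,0,0],"fingers":0},{"linear":[0,0.17,0.24],"delta_rot":[0,0,0],"fingers":0}]'
python3 -m crank '[{"linear":[0,0.29,0.08],"delta_rot":[0,0,0],"fingers":0},{"linear":[0,0.29,0.08],"delta_rot":[0,0,0],"fingers":0},{"linear":[0,0.29,0.08],"delta_rot":[0,0,0],"fingers":0},{"linear":[0,0.29,0.08],"delta_rot":[0,0,0],"fingers":0},{"linear":[0,0.29,0.08],"delta_rot":[0,0,0],"fingers":0}]'
python3 -m crank '[{"linear":[0,0.29,0.08],"delta_rot":[0,0,0],"fingers":0},{"linear":[0,0.29,0.08],"delta_rot":[0,0,0],"fingers":0},{"linear":[0,0.29,0.08],"delta_rot":[0,0,0],"fingers":0},{"linear":[0,0.29,0.08],"delta_rot":[0,0,0],"fingers":0},{"linear":[0,0.29,0.08],"delta_rot":[0,0,0],"fingers":0}]'
python3 - <<'E'
from h import *
c=capture("side");cv2.imwrite("pics/s4.png",cv2.resize(c["image"][120:270,220:420],None,fx=3,fy=3,interpolation=2))
for i in range(4):
    capture("side");o=bot.get_obs();print(o["contact_force"],o["tool_pos"])
print(togo(*D[3],72),togo(*D[4],72))
E
```

```text
time: 6.35
tool_pos: [569.8, -216.4, 71.9]
tcp_rot: [-1.158, 1.571, 2.447]
contact_force: [1.7, 2.4, 3.0]
grip_width: 0.2
time: 6.85
tool_pos: [563.0, -229.5, 71.9]
tcp_rot: [1.565, 1.571, -1.113]
contact_force: [1.5, 2.0, 3.3]
grip_width: 0.7
time: 7.35
tool_pos: [566.0, -244.2, 71.8]
tcp_rot: [-0.664, 1.571, 2.94]
contact_force: [0.3, 2.4, 3.7]
grip_width: 0.5
time: 7.85
tool_pos: [568.9, -259.0, 71.9]
tcp_rot: [1.442, 1.571, -1.237]
contact_force: [-1.7, 3.7, 2.7]
grip_width: -0.1
[-0.34600664  1.05578445  3.24103844] [ 569.02257354 -259.47792276   71.9963783 ]
[-0.32943316 -0.14767098  3.85488791] [ 569.02097625 -259.45466048   72.04638937]
[-0.98633624 -0.08436948  3.54741703] [ 569.01493043 -259.43866158   72.0576491 ]
[-0.10705454 -0.60943342  3.2905428 ] [ 569.03527536 -259.43677991   72.09753594]
[ 0.0096309  -0.08539374 -0.01630459] [0.01201181 1.51781547 2.50459101]
```

View pics/s4.png

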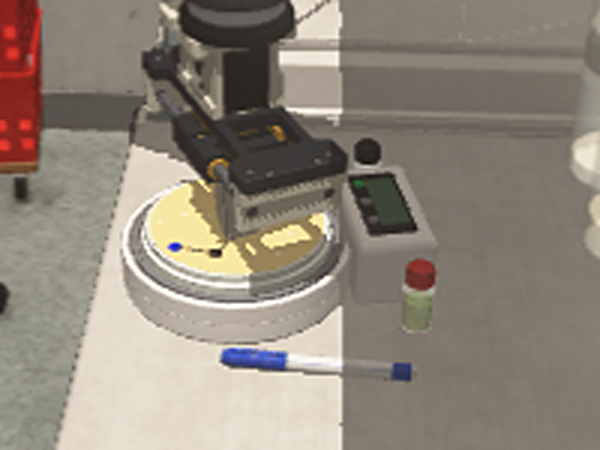

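The fingertips are at about (233,238), over dot 4. Dot 5 (216,253) and blue (175,246) have not shifted. Go on to dot 5 and blue.

```bash
python3 -m crank '[{"linear":[0,0.15,0.25],"delta_rot":[0,0,0],"fingers":0},{"linear":[0,0.15,0.25],"delta_rot":[0,0,0],"fingers":0},{"linear":[0,0.15,0.25],"delta_rot":[0,0,0],"fingers":0},{"linear":[0,0.15,0.25],"delta_rot":[0,0,0],"fingers":0},{"linear":[0,0.15,0.25],"delta_rot":[0,0,0],"fingers":0}]'
python3 -m crank '[{"linear":[0,0.15,0.25],"delta_rot":[0,0,0],"fingers":0},{"linear":[0,0.15,0.25],"delta_rot":[0,0,0],"fingers":0},{"linear":[0,0.15,0.25],"delta_rot":[0,0,0],"fingers":0},{"linear":[0,0.15,0.25],"delta_rot":[0,0,0],"fingers":0},{"linear":[0,0.15,0.25],"delta_rot":[0,0,0],"fingers":0}]'
python3 - <<'E'
from h import *
c=capture("side");cv2.imwrite("pics/s5.png",cv2.resize(c["image"][120:270,220:420],None,fx=3,fy=3,interpolation=2))
for i in range(3):
    capture("side");o=bot.get_obs();print(o["contact_force"],o["tool_pos"])
q=refine(c["image"],[(319,184),(278,202)],4);print(q)
print(togo(*D[4],72),togo(*D[5],72))
E
```

```text
time: 8.6
tool_pos: [561.0, -271.2, 72.0]
tcp_rot: [2.675, 1.571, -0.004]
contact_force: [1.7, 2.0, 3.9]
grip_width: 0.5
time: 9.1
tool_pos: [553.1, -283.5, 71.9]
tcp_rot: [1.023, 1.571, -1.656]
contact_force: [2.1, 3.1, 3.9]
grip_width: 0.2
[ 0.28153532 -0.07724589  3.645078  ] [ 552.88133349 -283.89137723   71.92251922]
[-0.5201098  -0.02982397  4.2893889 ] [ 552.86743041 -283.89666047   71.91774303]
[-0.81515813  0.17406848  3.80631439] [ 552.88541997 -283.88506687   71.91067873]
[[         nan          nan]
 [278.584407   201.49714474]]
[-0.00893474  0.05115636 -0.03198022] [-0.00787031 -1.80712094  2.32651598]h.py:18: RuntimeWarning: invalid value encountered in scalar divide
  w=np.clip(np.median(ch)*0.65-ch,0,None); out.append(((w*x).sum()/w.sum(),(w*y).sum()/w.sum()))
```

View pics/s5.png

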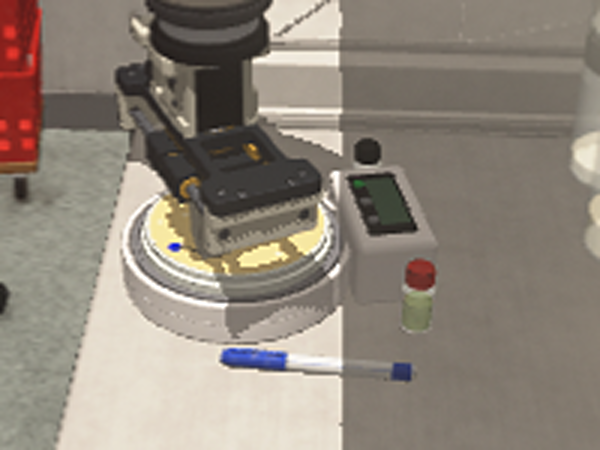

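Fingertips at about (208,256), on dot 5. Blue is still at (175,246). Last leg.

```bash
python3 -m crank '[{"linear":[0,-0.18,0.23],"delta_rot":[0,0,0],"fingers":0},{"linear":[0,-0.18,0.23],"delta_rot":[0,0,0],"fingers":0},{"linear":[0,-0.18,0.23],"delta_rot":[0,0,0],"fingers":0},{"linear":[0,-0.18,0.23],"delta_rot":[0,0,0],"fingers":0},{"linear":[0,-0.18,0.23],"delta_rot":[0,0,0],"fingers":0}]'
python3 -m crank '[{"linear":[0,-0.18,0.23],"delta_rot":[0,0,0],"fingers":0},{"linear":[0,-0.18,0.23],"delta_rot":[0,0,0],"fingers":0},{"linear":[0,-0.18,0.23],"delta_rot":[0,0,0],"fingers":0},{"linear":[0,-0.18,0.23],"delta_rot":[0,0,0],"fingers":0},{"linear":[0,-0.18,0.23],"delta_rot":[0,0,0],"fingers":0}]'
python3 -m crank '[{"linear":[0,0,0],"delta_rot":[0,0,0],"fingers":0},{"linear":[0,0,0],"delta_rot":[0,0,0],"fingers":0},{"linear":[0,0,0],"delta_rot":[0,0,0],"fingers":0},{"linear":[0,0,0],"delta_rot":[0,0,0],"fingers":0},{"linear":[0,0,0],"delta_rot":[0,0,0],"fingers":0}]'
python3 - <<'E'
from h import *
c=capture("side");cv2.imwrite("pics/s6.png",cv2.resize(c["image"][120:270,220:420],None,fx=3,fy=3,interpolation=2))
for i in range(4):
    capture("side");o=bot.get_obs();print(o["contact_force"],o["tool_pos"])
print(togo(*D[5],72))
E
```

```text
time: 9.8
tool_pos: [538.8, -280.4, 72.1]
tcp_rot: [1.99, 1.57, -0.688]
contact_force: [3.0, -0.1, 3.5]
grip_width: 0.6
time: 10.3
tool_pos: [524.4, -277.5, 71.9]
tcp_rot: [1.686, 1.571, -0.993]
contact_force: [3.1, -0.6, 4.0]
grip_width: 0.4
time: 10.8
tool_pos: [524.0, -277.4, 71.6]
tcp_rot: [-0.804, 1.569, 2.8]
contact_force: [-2.3, -0.1, 3.8]
grip_width: 0.6
[-2.29185796 -0.05549094  3.89871378] [ 524.04348766 -277.36336872   71.65856322]
[-4.05556868 -0.44677961  3.91776716] [ 524.05427266 -277.35957443   71.66676635]
[-3.54663671  0.1025206   3.78631467] [ 524.05630519 -277.3529352    71.6795543 ]
[-2.66745793  0.01365768  3.5618354 ] [ 524.08148701 -277.378415     71.67896854]
[-0.03212487  0.06089876  0.03953728]
```

View pics/s6.png

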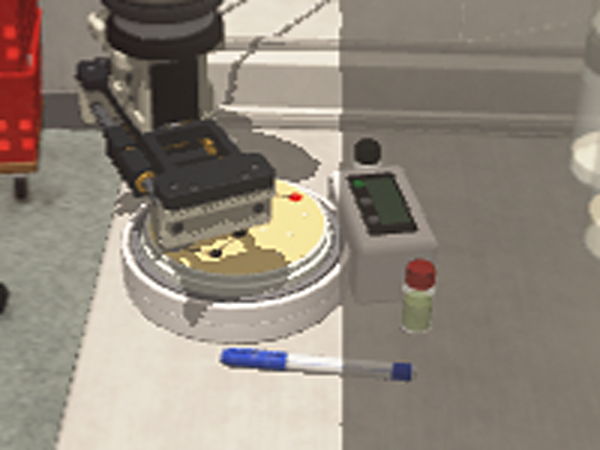

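The fingertips rest on the blue dot. Red (296,197) and dot 5 (216,253) are where they were, so the dish is in place and I hand the job in.

```bash
python3 -c "
from plant import workorder;print(workorder.close_job())"
```

```text
the job is handed in; nothing more can be done
None
```

I set the shut fingertips down on the red dot and slid them along the row over dots 2 to 5 to the blue dot. The job was handed in there at about 11 s, still pressing; no verdict was reported.

- **Position:** the last readings put the fingertips within about 1 mm of my estimate of the blue dot. The three cameras disagreed by up to about 4 mm, so I used a position between them, well inside the 12 mm allowed.
- **Pressure:** once I had pressed to depth on the red dot, the upward force mostly read 3 to 4 N, with single noisy readings of 2.7 and 5.1 N. It was 3.6 to 3.9 N at the end, about 4 to 5 mm of pad travel. I never read the pad value directly; it is inferred from force and height.
- **Dish:** in the last side picture the red dot and dot 5 had not moved noticeably. The dish looked flat, and the pod, marker and the two vials still in view were untouched. The left vial was hidden behind the gripper and the forceps were out of frame, so I did not check those two.
- **Unexplained:** a sideways force of about 2 to 4 N towards −x remained in the final hold, opposite to the drag during the last slide. I took it as static friction and left it, because position and pressure were steady.

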